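Take the top pudding mould off the large nested stack and stand it on the scale platter

ROBOT

A 7-joint arm with a two-finger parallel gripper is mounted at the origin on a cart in front of the work surface, level with it; the furniture and walls round the work are solid. World frame = base frame: x ahead of the robot, y to its left, z up, the work surface at z = 0. Lengths are in mm, angles in rad, forces in N, time in s.
With the tool pointing down it reaches from about 425 to 950 mm from the base axis. Payload 4.7 kg.
Tool frame: the origin (TCP) lies midway between the tips of the shut fingers; the grasp point (between the pads) lies 19 mm behind it; y points along the fingers, x is the direction in which the jaws open and shut, and the axes are right-handed (so a half turn about y gives the same grasp; the last joint's range is limited). The gripper opens to 87 mm and grips with 3 to 60 N. Pads are 19 mm wide; open, the fingers measure 117 mm over their backs; the gripper's body (75 mm by 190 mm) begins 51 mm behind the grasp point.
Start: joints at [1.294, 0.469, -0.049, 1.532, 0.024, 1.141, -0.082], TCP at [165.605, -654.388, 222.573] pointing down, gripper open.
Joint ranges: [-2.59, 2.59], [-0.33, 1.99], [-1.39, 1.29], [0.1, 2.45], [-1.04, 4.18], [0.21, 1.99], [-2.66, 2.66]. Speed limits (rad/s): [2.57, 2.57, 3.14, 3.14, 3.14, 3.14, 3.14].

INTERFACE

Orientations are given as a unit quaternion [w, x, y, z].
In Python, from cell import readout, imaging, manip, boxes_of, place_of gives the robot as it stands.
- The arm moves only by the shell command python3 -m inch 'ROWS' [FORCE]. ROWS is JSON, a list of rows, each a list of 7 numbers: the turn, a rotation vector about the tool's x, y, z as a fraction of full scale, then the shift along the tool's x, y, z as a fraction of full scale, then the gripper command: -1 is shut, 1 is fully open, values between are in proportion. A call has exactly 5 rows; each row shifts and turns the pose as measured when the row begins, along the tool's axes as they then stand; what a row does not reach is not made up. Full scale, the value 1, is 2 cm for a shift and 0.12 rad for a turn. A row lasts 1/12 s, in which the tool goes at most 41.7 mm and 7.16 degrees, less where a joint would pass 70% of its speed; a pose out of reach is approached as far as the arm can. A call with a number of a shift or a turn outside -1 to 1 is refused whole. A call with a gripper value outside its range is refused whole. The fingers move at their own pace and stop on an object; FORCE is the grip in N (left out, the last holds). Time passes only in rows, so rows that do not move let the fingers close, or fill a call up. It gives the time, the measured TCP pose, the force and the opening at its end, in the units of the state.
- readout.sense(): the state, without advancing time (a new reading comes with each control period).
- imaging.grab_frame(name): name is "scene" or "top" or "wrist"; returns the picture (480x640x3 uint8, red, green, blue); there is no depth.
- imaging.camera_params(name): a dict with "vfov" (degrees; the focal length in pixels is half the picture's height over the tangent of half this angle, whatever the lens; pixels are square), "cx", "cy" (the principal point, pixels), "R" (3x3) and "t" (3): a world point X has camera coordinates R X + t. Camera axes: x right, y down, z forward; pixel columns grow to the right and rows downward; lengths in mm; the calibration is good to about 2 mm. A picture is of the moment at which its call begins: read the wrist's pose just before it. camera_params takes no time and is no camera call; for the wrist camera it gives the pose at the moment of the call.
- manip.sign_off(): hands the job in, once; it reports no verdict.
Trained networks look in the newest picture that a camera, given by its name, has taken for a name from the list of things; names that differ only in an ending like _2 or _b are one class to them, and where a whole thing is asked for, a point or a joint stands for the part that bears it (a point fixed in the world has none). Each returns a list of dicts, best first, with "p" (0 to 1); they miss things now and then, are a little off and sometimes report something else, mostly with a low value. They report only what shows in the picture. A call takes as long as a camera call.
- boxes_of(camera, target): "extent" ([left, top, right, bottom] in pixels, round what is visible of it).
- place_of(camera, target): "location" ([column, row] in pixels: a listed point, or the origin of a listed thing).
The state is a dict: "clock": time; "q": joint angles; "qd": joint speeds; "tau": joint torques, N m; "eef_pos": TCP position; "eef_rot": TCP orientation; "contact_force": force on the tool from outside, world axes, zero at the start; "ft_torque": the same for the moment, N m; "width": finger opening in mm.
Only numpy, scipy, OpenCV 4.12 (cv2) and the standard library are available. Lean on these libraries where they do the work, as an engineer would, in place of code of your own. Each camera call takes 0.05 s, during which the arm holds its last target.

TASK

Of the two nested stacks of steel pudding moulds, take only the top mould off the stack of larger (wider) moulds: it sits snugly, so pull it straight up, keeping it upright, until it is free. Then stand it upright, open side up, in the middle of the square pale scale platter, setting it down without dropping it, and let go. Leave the stack of smaller moulds as it is.

Things in the scene. Friction and masses are not known exactly. Their poses are not given: they have to be found in the camera images.
- large_mould: Mould to move, top of the large steel stack, under 0.2 kg. Origin: centre of underside, z up through the mouth. 62 mm high. Body 45 mm wide up to 30 mm (hidden while nested), then a straight collar 56 mm wide, wall 2 mm. Only the collar is free: keep fingertips 15 to 25 mm below its rim, as the next mould's rim is 32 mm below. Snug: 6 to 18 N up for the first 16 mm; clear after 30 mm.
- large_stack: The rest of the large stack: two moulds, 57 mm across their rims, on a round dark steel foot 90 mm across, all fixed to the table. Origin: centre of the foot's underside, z up. Its top rim is 102 mm above the origin. While nested, the mould to move has its origin 72 mm above this one on the same axis.
- small_mould: Not to be moved: top of the small stack, same shape but 44 mm across the rim and 47 mm high, nested loosely on two equal fixed moulds on a foot 68 mm across; its rim is 104 mm above the table. Origin: centre of its underside, z up.
- platter: Square pale scale platter lying loose on the table, 236 x 226 mm, 20 mm thick. Origin at the centre of its underside, z up; its flat top, 20 mm above the origin, is where the mould must stand.

How it is judged:
By the outcome, as a careful person would: the job done as asked, in the order asked, and still so for the second after the job is handed in, with the robot touching nothing.
It also fails if it takes over 38 s, if anything falls off the work surface, if the arm or the gripper's body presses on something with over 40 N, if the wrist force passes 120 N, or if a joint passes its speed limit or range.

## Working session

There is one attempt and no reset: what is moved stays moved. The work goes in short steps, Python scripts to look and compute and a shell command to move; the robot and the scene stay as the last step left them, time stands still between calls to the robot, and variables do not carry over. Pictures are saved under pics/ and viewed, and the job is handed in when it is done.

```bash
ls; mkdir -p pics
cat > h.py <<'E'
import numpy as np, cv2
from cell import readout, imaging, manip, boxes_of, place_of
def save(c,n):
    im=imaging.grab_frame(c); cv2.imwrite(f'pics/{n}.png',im[:,:,::-1]); return im
def ray(P,px):
    f=240/np.tan(np.radians(P['vfov'])/2); R=np.array(P['R']);t=np.array(P['t'])
    d=R.T@np.array([(px[0]-P['cx'])/f,(px[1]-P['cy'])/f,1]); return -R.T@t,d
def atz(P,px,z):
    c,d=ray(P,px); return c+d*(z-c[2])/d[2]
def proj(P,X):
    f=240/np.tan(np.radians(P['vfov'])/2); v=np.array(P['R'])@np.array(X)+np.array(P['t'])
    return np.array([P['cx']+f*v[0]/v[2],P['cy']+f*v[1]/v[2]])
E
python3 - <<'E'
from h import *
s=readout.sense(); print({k:np.round(v,3).tolist() for k,v in s.items()})
for c in ['scene','top']:
    save(c,c+'0'); P=imaging.camera_params(c); print(c,P['vfov'],P['cx'],P['cy'],-np.array(P['R']).T@P['t'])
    for n in ['large_mould','large_stack','small_mould','platter']:
        b=boxes_of(c,n)[:2]; p=place_of(c,n)[:2]; print(n,b,p)
E
```

```text
pics
{'clock': 0.0, 'q': [1.294, 0.469, -0.049, 1.534, 0.024, 1.141, -0.082], 'qd': [0.0, -0.001, -0.001, 0.004, -0.003, -0.001, 0.0], 'tau': [-0.001, -50.799, -0.081, -23.616, -0.062, 0.038, 0.0], 'eef_pos': [165.4, -653.797, 221.484], 'eef_rot': [0.558, -0.558, 0.435, -0.434], 'contact_force': [-0.29, -0.376, -0.099], 'ft_torque': [0.043, 0.031, 0.039], 'width': 86.802}
scene 48.070001804308944 317.8539651018981 240.73258264617968 [-38.99261646 447.59114358 545.05971886]
large_mould [{'extent': [387.7, 153.6, 420.0, 188.4], 'p': 0.56}] [{'location': [400.3, 192.7], 'p': 0.65}]
large_stack [{'extent': [377.6, 182.5, 422.1, 239.9], 'p': 0.6}] []
small_mould [{'extent': [180.5, 264.9, 216.8, 298.9], 'p': 0.87}, {'extent': [375.3, 181.0, 423.7, 238.3], 'p': 0.68}] [{'location': [200.2, 300.9], 'p': 0.93}]
platter [{'extent': [230.3, 212.7, 405.0, 323.2], 'p': 0.64}] []
top 43.50916620471382 318.42407473917984 240.24871153257646 [ 435.66742968  -64.88031832 1060.47516005]
large_mould [{'extent': [442.2, 223.5, 482.9, 263.7], 'p': 0.78}] [{'location': [453.9, 241.9], 'p': 0.78}]
large_stack [{'extent': [422.1, 217.5, 469.3, 272.6], 'p': 0.76}] [{'location': [447.3, 246.0], 'p': 0.78}]
small_mould [] [{'location': [198.7, 231.8], 'p': 0.95}]
platter [{'extent': [259.5, 164.6, 404.3, 308.9], 'p': 0.95}] [{'location': [331.9, 234.1], 'p': 0.93}]
```

View pics/scene0.png

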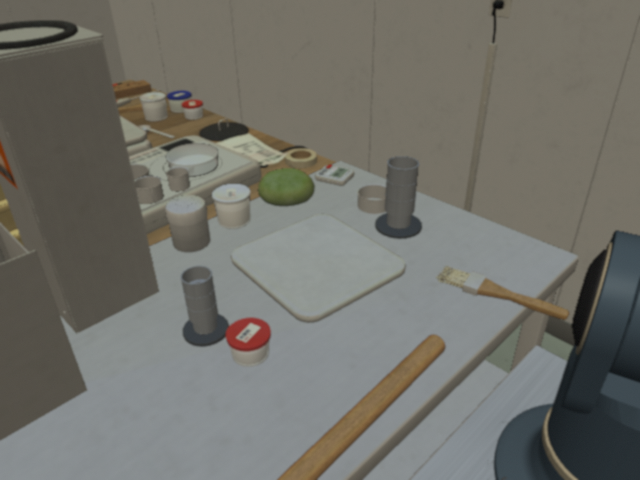

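View pics/top0.png

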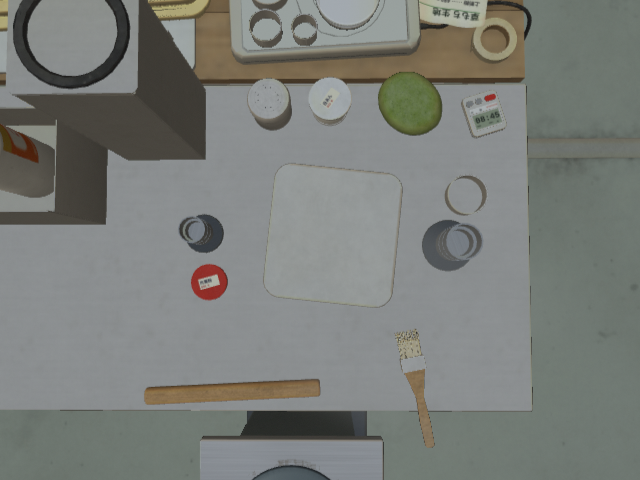

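Run:
```python
from h import *
P=imaging.camera_params('top')
print('rim',atz(P,[462.5,243.6],134),'origin',atz(P,[453.9,241.9],72),'foot',atz(P,[447.3,246],0))
print('platter',atz(P,[331.9,234.1],0),atz(P,[331.9,236.7],20))
print('small',atz(P,[198.7,231.8],57))
Q=imaging.camera_params('scene')
print('scene rim', atz(Q,[403.8,160],134), 'or',atz(Q,[400.3,192.7],72))
s=readout.sense()
from scipy.spatial.transform import Rotation as R
w,x,y,z=s['eef_rot'];M=R.from_quat([x,y,z,w]).as_matrix();print(M.round(3))
print(P['R'],Q['R'])
```

```text
rim [ 482.05651373 -272.22645828  134.        ] origin [ 487.96866363 -272.0825127    72.        ] foot [ 484.56750006 -275.50756716    0.        ]
platter [505.82528446 -72.53735332   0.        ] [499.9869973  -72.38574603  20.        ]
small [506.22367156 151.28930644  57.        ]
scene rim [ 489.01679991 -280.05359044  134.        ] or [ 485.51618495 -272.28799891   72.        ]
[[ 0.245  0.     0.969]
 [-0.969 -0.     0.245]
 [ 0.    -1.     0.   ]]
[[-3.43927890e-04 -9.99883613e-01 -1.52526288e-02]
 [-9.98440169e-01  1.19492237e-03 -5.58193533e-02]
 [ 5.58310823e-02  1.52096395e-02 -9.98324375e-01]] [[-0.70181523 -0.71217989 -0.01597425]
 [-0.38138613  0.39458653 -0.83597015]
 [ 0.60166435 -0.58060423 -0.54854238]]
```

The scene shows the wide stack, with its rim at about (403,160) in scene and (462,243) in top, and the narrow stack at about (198,231) in top. The platter is centred near (333,236) in top. I put the large stack at about (485,-273) and the platter at about (500,-72). I'll move above the large stack with the orientation kept.

```bash
python3 -m inch '[[0,0,0,-0.7,0,1,1],[0,0,0,-0.7,0,1,1],[0,0,0,-0.7,0,1,1],[0,0,0,-0.7,0,1,1],[0,0,0,-0.7,0,1,1]]' 20
python3 -m inch '[[0,0,0,-0.7,0,1,1],[0,0,0,-0.7,0,1,1],[0,0,0,-0.7,0,1,1],[0,0,0,-0.7,0,1,1],[0,0,0,-0.7,0,1,1]]'
```

```text
clock: 1.32
eef_pos: [240.9, -564.3, 221.5]
eef_rot: [-0.553, 0.557, -0.438, 0.438]
contact_force: [0.2, 0.7, 1.0]
width: 87.0
clock: 1.73
eef_pos: [325.2, -468.4, 221.6]
eef_rot: [-0.553, 0.557, -0.438, 0.439]
contact_force: [0.5, 0.6, 0.1]
width: 87.0
```

```bash
python3 -m inch '[[0,0,0,-0.72,0,1,1],[0,0,0,-0.72,0,1,1],[0,0,0,-0.72,0,1,1],[0,0,0,-0.72,0,1,1],[0,0,0,-0.5,0,0.7,1]]'
python3 -m inch '[[0,0,0,0,0,0.2,1],[0,0,0,0,0,0,1],[0,0,0,0,0,0,1],[0,0,0,0,0,0,1],[0,0,0,0,0,0,1]]'
python3 - <<'E'
from h import *
P=imaging.camera_params('wrist'); save('wrist','w1'); s=readout.sense(); print(s['eef_pos'],s['eef_rot'])
print(P['vfov'],P['cx'],P['cy'],-np.array(P['R']).T@P['t'])
for n in ['large_mould','large_stack','platter']:
    b=boxes_of('wrist',n)[:2]; p=place_of('wrist',n)[:2]; print(n,b,p)
print(proj(P,[485,-273,134]))
E
```

```text
clock: 2.15
eef_pos: [405.8, -374.9, 222.1]
eef_rot: [-0.553, 0.557, -0.437, 0.439]
contact_force: [-0.8, -1.3, 0.5]
width: 87.2
clock: 2.57
eef_pos: [411.2, -372.9, 222.6]
eef_rot: [-0.554, 0.558, -0.435, 0.438]
contact_force: [0.3, -0.0, -0.4]
width: 87.0
[ 410.96309968 -373.19090487  222.61259952] [-0.55400201  0.55799687 -0.43543286  0.43831437]
62.67146771690769 313.99617457137776 244.95567161948125 [ 480.72750795 -353.69468234  384.3550751 ]
large_mould [{'extent': [133.7, 38.6, 241.0, 145.2], 'p': 0.76}] [{'location': [214.0, 98.2], 'p': 0.7}]
large_stack [{'extent': [191.4, 55.4, 277.4, 156.4], 'p': 0.92}] [{'location': [224.2, 108.5], 'p': 0.73}]
platter [{'extent': [0.0, 0.4, 144.4, 192.7], 'p': 0.58}] [{'location': [4.6, 28.6], 'p': 0.83}]
[181.42438891  94.01350117]
```

View pics/w1.png

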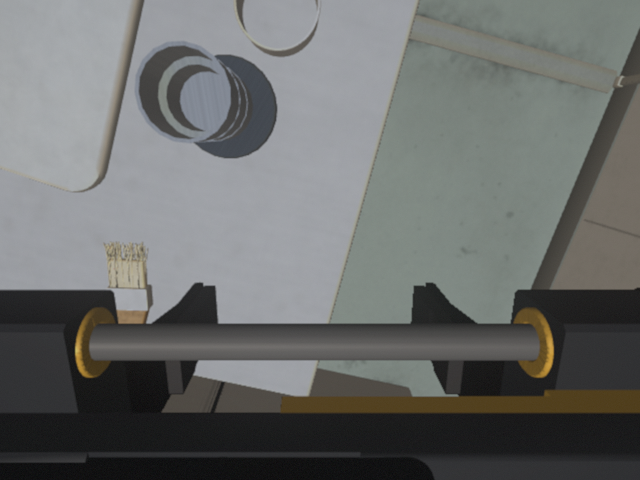

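The wrist view shows the large mould's rim as a circle at about x 136–234, y 41–141, which is centre (185,91). That's close to the predicted (181,94). I'll overlay candidate rim circles to refine it.

```bash
cat > ov.py <<'E'
from h import *
from scipy.optimize import minimize
# saved-frame check: overlay
P=imaging.camera_params('wrist'); im=cv2.imread('pics/w1.png')
def circ(P,c,r,z):
    return np.array([proj(P,[c[0]+r*np.cos(a),c[1]+r*np.sin(a),z]) for a in np.linspace(0,2*np.pi,73)])
print(atz(P,[185,91],134))
big=cv2.resize(im[0:200,90:330],None,fx=3,fy=3,interpolation=cv2.INTER_CUBIC)
c=atz(P,[184.5,91.5],134)[:2]
for r,z,col in [(28,134,(0,0,255)),(28.5,102,(0,255,0)),(45,5,(255,0,0))]:
    p=((circ(P,c,r,z)-[90,0]+0.5)*3).astype(int); cv2.polylines(big,[p],True,col,1)
cv2.imwrite('pics/ov1.png',big)
T=imaging.camera_params('top'); im=cv2.imread('pics/top0.png')
big=cv2.resize(im[190:300,400:510],None,fx=5,fy=5,interpolation=cv2.INTER_CUBIC)
for r,z,col in [(28,134,(0,0,255)),(45,5,(255,0,0))]:
    p=((circ(T,c,r,z)-[400,190]+0.5)*5).astype(int); cv2.polylines(big,[p],True,col,1)
cv2.imwrite('pics/ov2.png',big)
E
python3 ov.py
```

```text
[ 487.82473473 -273.56401096  134.        ]
```

View pics/ov1.png

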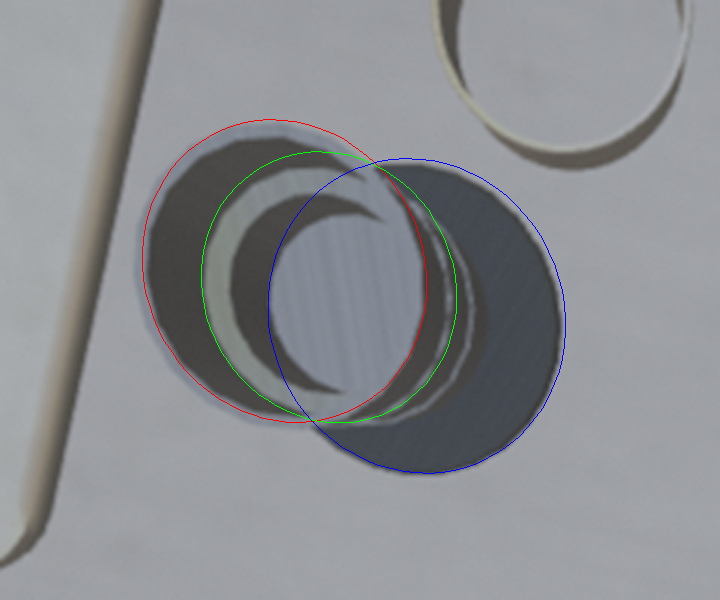

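View pics/ov2.png

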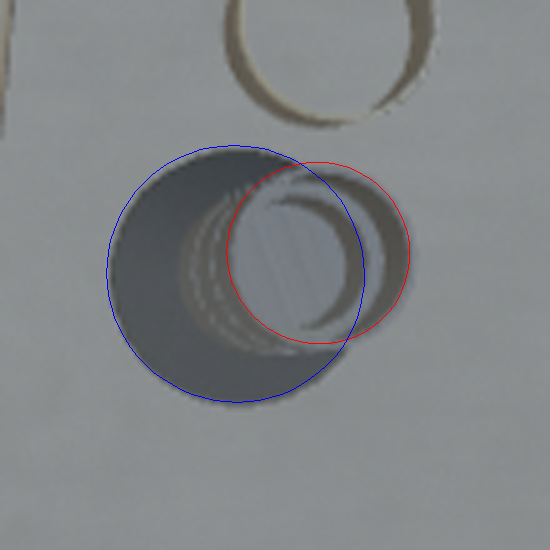

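The rim fits at about (486.5,-273.5), and both cameras agree within about 2 mm. The remaining shift is tool x -78 mm and tool z +97 mm.

```bash
python3 -m inch '[[0,0,0,-0.8,0,1,1],[0,0,0,-0.8,0,1,1],[0,0,0,-0.8,0,1,1],[0,0,0,-0.8,0,1,1],[0,0,0,-0.6,0,0.75,1]]'
python3 -m inch '[[0,0,0,0,0.5,0,1],[0,0,0,0,0.5,0,1],[0,0,0,0,0.5,0,1],[0,0,0,0,0,0,1],[0,0,0,0,0,0,1]]'
cat > st.py <<'E'
import sys
from h import *
from scipy.spatial.transform import Rotation as R
s=readout.sense(); w,x,y,z=s['eef_rot'];M=R.from_quat([x,y,z,w]).as_matrix()
tgt=np.array(eval(sys.argv[1])); p=np.array(s['eef_pos'])
print(s['clock'],p.round(1),M.round(3).tolist(),'rows',(M.T@(tgt-p)/20).round(2),'F',np.round(s['contact_force'],1),s['width'])
yd=M[:,1]; print('tilt err rotvec tool (frac)', (M.T@np.cross(yd,[0,0,-1])/0.12).round(2))
E
python3 st.py '[486.5,-273.5,114]'
python3 - <<'E'
from h import *
P=imaging.camera_params('wrist'); save('wrist','w2')
print(boxes_of('wrist','large_mould')[:1], proj(P,[486.5,-273.5,134]))
E
```

```text
clock: 3.33
eef_pos: [484.8, -279.0, 221.8]
eef_rot: [-0.55, 0.556, -0.439, 0.442]
contact_force: [-0.6, -0.7, 0.6]
width: 87.3
clock: 3.75
eef_pos: [486.0, -276.5, 188.5]
eef_rot: [-0.552, 0.557, -0.437, 0.44]
contact_force: [-0.5, 0.4, 0.8]
width: 87.1
3.75 [ 486.  -276.5  188.5] [[0.231, -0.002, 0.973], [-0.973, -0.008, 0.231], [0.008, -1.0, -0.004]] rows [-0.17  3.72  0.07] F [-0.5  0.4  0.8] 87.06054276654272
tilt err rotvec tool (frac) [ 0.03 -0.    0.06]
[{'extent': [257.8, 201.9, 363.4, 310.3], 'p': 0.6}] [310.53161224 262.27723552]
```

View pics/w2.png

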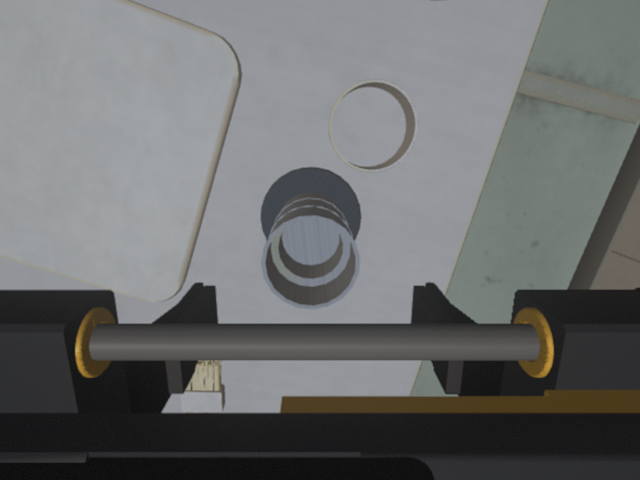

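The rim sits centred near (310,261), matching the predicted (310.5,262). I'll descend with a small x correction.

```bash
python3 -m inch '[[0.03,0,0.06,-0.17,0.6,0.07,1],[0,0,0,0,0.6,0,1],[0,0,0,0,0.6,0,1],[0,0,0,0,0.6,0,1],[0,0,0,0,0.3,0,1]]'
python3 -m inch '[[0,0,0,0,0,0,1],[0,0,0,0,0,0,1],[0,0,0,0,0,0,1],[0,0,0,0,0,0,1],[0,0,0,0,0,0,1]]'
python3 st.py '[486.5,-273.5,114]'
python3 - <<'E'
from h import *
P=imaging.camera_params('wrist'); save('wrist','w3'); print(proj(P,[486.5,-273.5,134]))
E
```

```text
clock: 4.27
eef_pos: [487.2, -276.1, 133.7]
eef_rot: [0.554, -0.553, 0.438, -0.443]
contact_force: [-1.7, 1.4, 0.2]
width: 87.1
clock: 4.68
eef_pos: [486.6, -276.6, 132.9]
eef_rot: [0.554, -0.552, 0.439, -0.443]
contact_force: [-0.1, -0.3, 0.4]
width: 86.9
4.6833 [ 486.6 -276.6  132.9] [[0.223, 0.006, 0.975], [-0.975, -0.002, 0.224], [0.003, -1.0, 0.005]] rows [-0.15  0.94  0.02] F [-0.1 -0.3  0.4] 86.9271438119316
tilt err rotvec tool (frac) [-0.04 -0.    0.03]
[309.92529845 302.97835313]
```

View pics/w3.png

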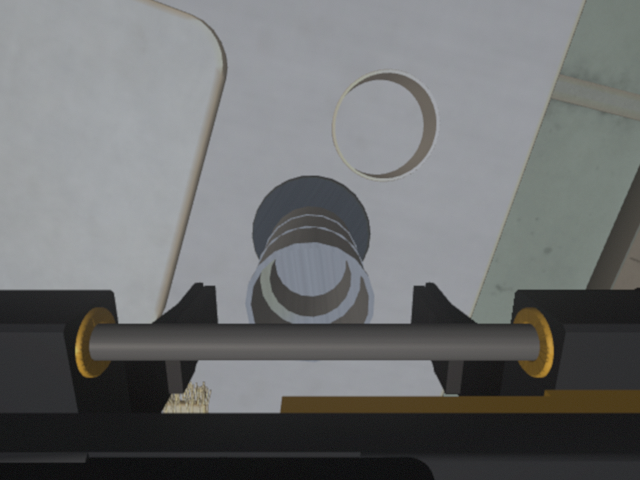

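The rim spans x 247–374, centre about 310.5, and the finger midline is at 314.5. That leaves about 2 mm toward -x. I'll descend the last 19 mm.

```bash
python3 -m inch '[[-0.04,0,0.03,-0.1,0.3,0,1],[0,0,0,-0.05,0.3,0,1],[0,0,0,0,0.3,0,1],[0,0,0,0,0.05,0,1],[0,0,0,0,0,0,1]]'
python3 st.py '[486.5,-274.5,114]'
```

```text
clock: 5.15
eef_pos: [486.7, -273.3, 113.0]
eef_rot: [0.553, -0.553, 0.44, -0.441]
contact_force: [0.2, -0.4, -0.1]
width: 87.1
5.15 [ 486.7 -273.3  113. ] [[0.224, 0.002, 0.975], [-0.975, -0.0, 0.224], [0.001, -1.0, 0.002]] rows [ 0.05 -0.05 -0.02] F [ 0.2 -0.4 -0.1] 87.09416046344737
tilt err rotvec tool (frac) [-0.01 -0.    0.01]
```

```bash
python3 -m inch '[[0,0,0,0,0,0,-1],[0,0,0,0,0,0,-1],[0,0,0,0,0,0,-1],[0,0,0,0,0,0,-1],[0,0,0,0,0,0,-1]]' 45
python3 st.py '[486.5,-274.5,114]'
```

```text
clock: 5.57
eef_pos: [486.7, -273.3, 112.7]
eef_rot: [0.553, -0.553, 0.44, -0.441]
contact_force: [-0.7, -0.3, -0.3]
width: 61.4
5.5667 [ 486.7 -273.3  112.7] [[0.224, 0.001, 0.975], [-0.975, -0.0, 0.224], [0.0, -1.0, 0.001]] rows [ 0.06 -0.06 -0.02] F [-0.7 -0.3 -0.3] 61.43191524080234
tilt err rotvec tool (frac) [-0.01  0.    0.  ]
```

```bash
python3 -m inch '[[0,0,0,0,0,0,-1],[0,0,0,0,0,0,-1],[0,0,0,0,0,0,-1],[0,0,0,0,0,0,-1],[0,0,0,0,0,0,-1]]' 45
python3 st.py '[486.5,-274.5,114]'
```

```text
clock: 5.98
eef_pos: [486.9, -274.3, 113.0]
eef_rot: [0.553, -0.553, 0.44, -0.442]
contact_force: [0.3, -1.0, -1.1]
width: 56.3
5.9833 [ 486.9 -274.3  113. ] [[0.223, 0.003, 0.975], [-0.975, -0.001, 0.223], [0.002, -1.0, 0.002]] rows [ 0.01 -0.05 -0.02] F [ 0.3 -1.  -1.1] 56.292081804162734
tilt err rotvec tool (frac) [-0.02  0.    0.02]
```

Gripped at 56.3 mm, with about 1 N lateral force. I'll pull straight up slowly.

```bash
python3 -m inch '[[0,0,0,0,-0.15,0,-1],[0,0,0,0,-0.15,0,-1],[0,0,0,0,-0.2,0,-1],[0,0,0,0,-0.2,0,-1],[0,0,0,0,-0.2,0,-1]]'
python3 st.py '[486.9,-274.3,153]'
```

```text
clock: 6.4
eef_pos: [485.4, -273.3, 128.0]
eef_rot: [0.553, -0.553, 0.441, -0.44]
contact_force: [1.9, -1.5, -7.8]
width: 56.5
6.4 [ 485.4 -273.3  128. ] [[0.224, -0.001, 0.975], [-0.975, 0.002, 0.224], [-0.002, -1.0, -0.0]] rows [ 0.06 -1.25  0.06] F [ 1.9 -1.5 -7.8] 56.46798795329918
tilt err rotvec tool (frac) [ 0.    0.   -0.01]
```

```bash
python3 -m inch '[[0,0,0,0.03,-0.25,0.05,-1],[0,0,0,0,-0.25,0,-1],[0,0,0,0,-0.3,0,-1],[0,0,0,0,-0.3,0,-1],[0,0,0,0,-0.3,0,-1]]'
python3 st.py '[486.9,-274.3,180]'
```

```text
clock: 6.82
eef_pos: [486.9, -273.5, 162.1]
eef_rot: [0.553, -0.553, 0.441, -0.44]
contact_force: [0.0, 0.6, -1.0]
width: 56.3
6.8167 [ 486.9 -273.5  162.1] [[0.224, -0.0, 0.975], [-0.975, 0.001, 0.224], [-0.001, -1.0, 0.0]] rows [ 0.04 -0.89 -0.01] F [ 0.   0.6 -1. ] 56.32507309825015
tilt err rotvec tool (frac) [-0.    0.   -0.01]
```

```bash
python3 -m inch '[[0,0,0,0,-0.5,0,-1],[0,0,0,0,-0.5,0,-1],[0,0,0,0,-0.4,0,-1],[0,0,0,0,0,0,-1],[0,0,0,0,0,0,-1]]'
python3 st.py '[500,-72.4,190]'
python3 - <<'E'
from h import *
for c in ['scene','top']:
    save(c,c+'2'); P=imaging.camera_params(c)
    for n in ['large_mould','platter']: print(c,n,boxes_of(c,n)[:2],place_of(c,n)[:2])
E
```

```text
clock: 7.23
eef_pos: [488.2, -273.8, 197.0]
eef_rot: [0.554, -0.553, 0.439, -0.442]
contact_force: [0.2, -0.3, -0.8]
width: 56.0
7.2333 [ 488.2 -273.8  197. ] [[0.224, 0.005, 0.975], [-0.975, -0.002, 0.224], [0.003, -1.0, 0.004]] rows [-9.69  0.34  2.83] F [ 0.2 -0.3 -0.8] 56.01227968090487
tilt err rotvec tool (frac) [-0.03  0.    0.02]
scene large_mould [{'extent': [388.6, 108.9, 423.1, 157.4], 'p': 0.72}] [{'location': [403.4, 150.2], 'p': 0.77}]
scene platter [{'extent': [231.7, 212.0, 406.4, 320.4], 'p': 0.64}] [{'location': [317.0, 265.8], 'p': 0.64}]
top large_mould [] [{'location': [327.9, 237.3], 'p': 0.65}]
top platter [{'extent': [264.7, 163.6, 406.2, 307.8], 'p': 0.76}] [{'location': [332.0, 238.1], 'p': 0.56}]
```

View pics/scene2.png

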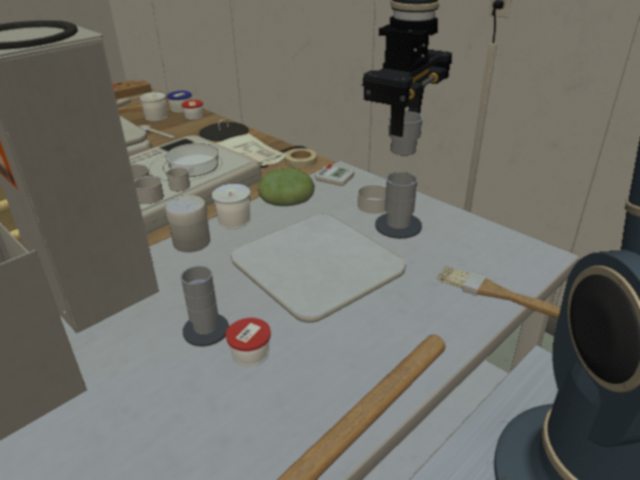

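View pics/top2.png

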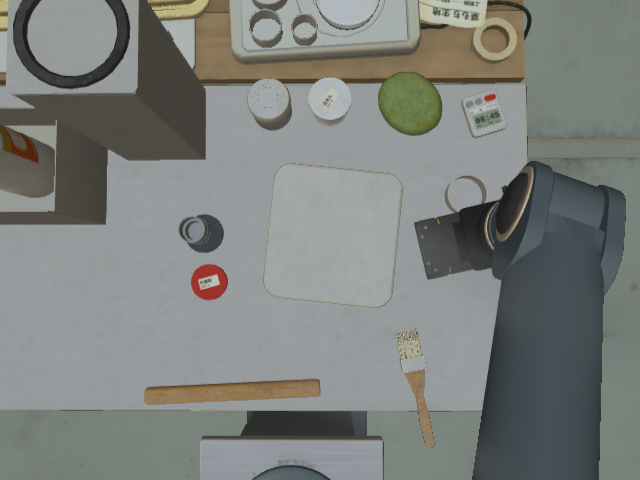

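Only the top mould came off; it shows at about (405,133) in scene, held upright, with two moulds left in the stack. Next I'll measure the platter centre more exactly and check for slip in the grip.

Run:
```python
from h import *
T=imaging.camera_params('top'); im=cv2.imread('pics/top0.png').astype(int)
g=im[:,:,1]; print(im[235,250],im[235,330],im[235,420],[im[235,k].tolist() for k in range(262,274)])
d=cv2.cvtColor(im.astype(np.uint8),cv2.COLOR_BGR2LAB).astype(int)[:,:,2]
print(d[235,250],d[235,330])
mask=np.zeros(d.shape,np.uint8); ff=im.astype(np.uint8).copy(); m=np.zeros((482,642),np.uint8)
cv2.floodFill(ff,m,(330,235),0,(3,)*3,(3,)*3,flags=4|(255<<8)|cv2.FLOODFILL_MASK_ONLY)
m=m[1:-1,1:-1]; c=max(cv2.findContours(m,0,2)[0],key=cv2.contourArea); r=cv2.minAreaRect(c); print(cv2.contourArea(c),r)
print(atz(T,r[0],20))
print('corners',[atz(T,p,20)[:2].round(1) for p in cv2.boxPoints(r)])
S=imaging.camera_params('scene')
for z in (150,156,162): print(z,proj(S,[487.5,-273.8,z]),proj(S,[487.5,-273.8,z+62]))
print(proj(S,[500,-72,20]))
```

```text
[144 142 140] [150 151 147] [143 141 138] [[145, 143, 140], [144, 143, 139], [145, 143, 140], [145, 144, 140], [144, 143, 140], [143, 143, 140], [129, 141, 140], [143, 152, 148], [147, 151, 146], [149, 149, 145], [148, 150, 145], [148, 149, 145]]
127 128
16268.0 ((332.5576477050781, 235.1094207763672), (128.4524383544922, 133.322998046875), 5.90614128112793)
[502.74741725 -73.52967835  20.        ]
corners [array([399.6,  48.8]), array([630.6,  25.9]), array([ 606.7, -196.7]), array([ 377. , -171.3])]
150 [402.94245108 153.03354271] [405.51328589 119.41128342]
156 [403.18318865 149.88509416] [405.77221832 116.02487636]
162 [403.4256018  146.71473186] [406.03302019 112.6140201 ]
[317.9461556  257.42312416]
```

The platter fits a 232 x 224 rectangle centred at about (502.7,-73.5). There's no slip: the mould's origin is at (403.4,150.2) against a predicted (403.2,149.9). Now I'll carry it across.

```bash
python3 -m inch '[[-0.03,0,0.02,-0.5,0,0.15,-1],[0,0,0,-0.8,0,0.24,-1],[0,0,0,-1,0,0.3,-1],[0,0,0,-1,0,0.3,-1],[0,0,0,-1,0,0.3,-1]]'
python3 -m inch '[[0,0,0,-1,0,0.3,-1],[0,0,0,-1,0,0.3,-1],[0,0,0,-1,0,0.3,-1],[0,0,0,-0.8,0,0.25,-1],[0,0,0,-0.4,0,0.1,-1]]'
python3 st.py '[502.5,-73,75]'
```

```text
clock: 8.15
eef_pos: [493.1, -184.2, 195.1]
eef_rot: [-0.55, 0.551, -0.444, 0.443]
contact_force: [1.0, 0.7, 0.0]
width: 56.3
clock: 8.57
eef_pos: [498.9, -84.8, 195.3]
eef_rot: [-0.552, 0.552, -0.443, 0.44]
contact_force: [0.3, 0.4, -1.1]
width: 55.9
8.5667 [498.9 -84.8 195.3] [[0.221, -0.004, 0.975], [-0.975, 0.003, 0.221], [-0.003, -1.0, -0.003]] rows [-0.51  6.02  0.32] F [ 0.3  0.4 -1.1] 55.90872021706416
tilt err rotvec tool (frac) [ 0.02 -0.   -0.03]
```

```bash
python3 -m inch '[[0.02,0,-0.03,-0.3,0.5,0.2,-1],[0,0,0,-0.1,0.8,0.1,-1],[0,0,0,0,0.9,0,-1],[0,0,0,0,0.9,0,-1],[0,0,0,0,0.9,0,-1]]'
python3 -m inch '[[0,0,0,0,0.7,0,-1],[0,0,0,0,0.5,0,-1],[0,0,0,0,0.2,0,-1],[0,0,0,0,0,0,-1],[0,0,0,0,0,0,-1]]'
python3 st.py '[502.5,-73,61]'
python3 - <<'E'
from h import *
for c in ['scene','wrist']:
    save(c,c+'4'); print(c,boxes_of(c,'large_mould')[:1],place_of(c,'large_mould')[:1])
S=imaging.camera_params('scene'); p=readout.sense()['eef_pos']
print(proj(S,np.array(p)-[0,0,41]))
E
```

```text
clock: 8.98
eef_pos: [507.2, -69.9, 117.8]
eef_rot: [0.556, -0.552, 0.436, -0.443]
contact_force: [0.5, 0.4, -0.9]
width: 56.2
clock: 9.4
eef_pos: [504.8, -69.7, 85.2]
eef_rot: [0.555, -0.553, 0.438, -0.441]
contact_force: [-0.0, -0.1, -0.8]
width: 56.4
9.4 [504.8 -69.7  85.2] [[0.227, 0.004, 0.974], [-0.974, -0.001, 0.227], [0.002, -1.0, 0.004]] rows [ 0.13  1.21 -0.16] F [-0.  -0.1 -0.8] 56.43771922712623
tilt err rotvec tool (frac) [-0.03  0.    0.01]
scene [{'extent': [299.9, 206.1, 331.1, 253.1], 'p': 0.62}] [{'location': [315.1, 247.6], 'p': 0.65}]
wrist [{'extent': [245.2, 231.6, 387.2, 388.9], 'p': 0.59}] [{'location': [315.0, 274.5], 'p': 0.81}]
[314.58260444 244.72551956]
```

View pics/scene4.png

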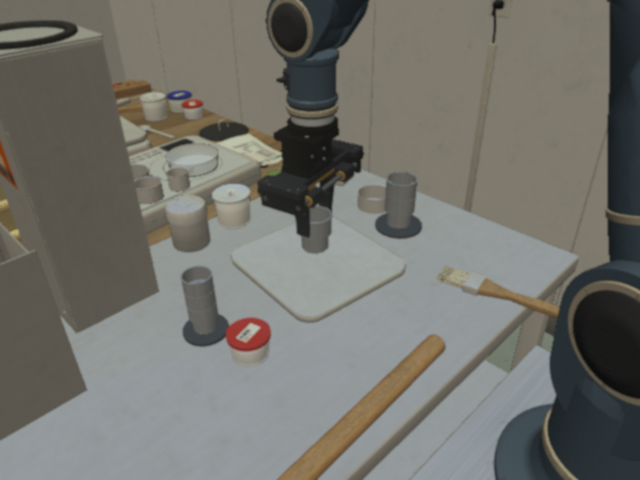

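View pics/wrist4.png

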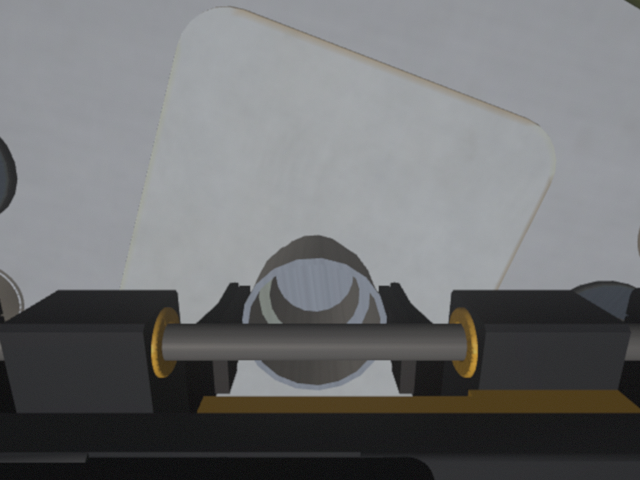

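The mould is held upright over the middle of the platter. I'll correct about 3 mm and lower it gently.

```bash
python3 -m inch '[[-0.03,0,0.01,0.13,0.2,-0.16,-1],[0,0,0,0,0.25,0,-1],[0,0,0,0,0.25,0,-1],[0,0,0,0,0.15,0,-1],[0,0,0,0,0.05,0,-1]]'
python3 st.py '[502.5,-73,61]'
```

```text
clock: 10.12
eef_pos: [503.0, -73.8, 66.9]
eef_rot: [0.554, -0.553, 0.438, -0.441]
contact_force: [-0.0, 0.1, -1.1]
width: 55.9
10.1167 [503.  -73.8  66.9] [[0.227, 0.003, 0.974], [-0.974, -0.001, 0.227], [0.002, -1.0, 0.003]] rows [-0.05  0.3  -0.01] F [-0.   0.1 -1.1] 55.934111618845954
tilt err rotvec tool (frac) [-0.02 -0.    0.02]
```

```bash
python3 -m inch '[[-0.02,0,0.02,0,0.06,0,-1],[0,0,0,0,0.06,0,-1],[0,0,0,0,0.06,0,-1],[0,0,0,0,0.04,0,-1],[0,0,0,0,0,0,-1]]'
python3 st.py '[502.5,-73,61]'
```

```text
clock: 10.53
eef_pos: [502.8, -73.6, 61.4]
eef_rot: [0.554, -0.554, 0.44, -0.439]
contact_force: [-0.7, 0.0, 1.1]
width: 56.3
10.5333 [502.8 -73.6  61.4] [[0.227, -0.001, 0.974], [-0.974, 0.001, 0.227], [-0.001, -1.0, -0.001]] rows [-0.03  0.02 -0.01] F [-0.7  0.   1.1] 56.3061204120411
tilt err rotvec tool (frac) [ 0.01 -0.   -0.01]
```

```bash
python3 -m inch '[[0,0,0,0,0.04,0,-1],[0,0,0,0,0.04,0,-1],[0,0,0,0,0,0,-1],[0,0,0,0,0,0,-1],[0,0,0,0,0,0,-1]]'
python3 st.py '[502.5,-73,61]'
```

```text
clock: 10.95
eef_pos: [503.4, -73.5, 62.0]
eef_rot: [0.554, -0.554, 0.44, -0.44]
contact_force: [0.6, -0.9, -0.8]
width: 56.5
10.95 [503.4 -73.5  62. ] [[0.227, 0.0, 0.974], [-0.974, 0.0, 0.227], [-0.0, -1.0, 0.0]] rows [-0.03  0.05 -0.04] F [ 0.6 -0.9 -0.8] 56.53216780610792
tilt err rotvec tool (frac) [-0.  0. -0.]
```

```bash
python3 -m inch '[[0,0,0,0,0.07,0,-1],[0,0,0,0,0.07,0,-1],[0,0,0,0,0.07,0,-1],[0,0,0,0,0.05,0,-1],[0,0,0,0,0.05,0,-1]]'
python3 st.py '[502.5,-73,61]'
```

```text
clock: 11.37
eef_pos: [503.8, -73.4, 61.3]
eef_rot: [-0.553, 0.555, -0.439, 0.44]
contact_force: [-3.2, -0.1, 10.0]
width: 56.2
11.3667 [503.8 -73.4  61.3] [[0.227, -0.001, 0.974], [-0.974, -0.002, 0.227], [0.002, -1.0, -0.001]] rows [-0.04  0.02 -0.06] F [-3.2 -0.1 10. ] 56.18167390851303
tilt err rotvec tool (frac) [ 0.01 -0.    0.02]
```

It's in contact, with 10 N upward at z 61.3. Zero rows will relax that, then I'll open.

```bash
python3 -m inch '[[0,0,0,0,0,0,-1],[0,0,0,0,0,0,-1],[0,0,0,0,0,0,0.5],[0,0,0,0,0,0,0.8],[0,0,0,0,0,0,1]]' 
python3 -m inch '[[0,0,0,0,0,0,1],[0,0,0,0,0,0,1],[0,0,0,0,0,0,1],[0,0,0,0,0,0,1],[0,0,0,0,0,0,1]]' 
python3 st.py '[502.5,-73,61]'
python3 - <<'E'
from h import *
save('wrist','wrist5'); print(boxes_of('wrist','large_mould')[:1])
E
```

```text
clock: 11.78
eef_pos: [504.1, -73.4, 61.3]
eef_rot: [-0.553, 0.554, -0.439, 0.44]
contact_force: [-0.1, 0.9, -0.1]
width: 69.1
clock: 12.2
eef_pos: [504.1, -73.4, 60.8]
eef_rot: [-0.553, 0.554, -0.439, 0.44]
contact_force: [0.3, -0.1, 0.4]
width: 86.6
12.2 [504.1 -73.4  60.8] [[0.227, -0.0, 0.974], [-0.974, -0.002, 0.227], [0.002, -1.0, -0.001]] rows [-0.04 -0.01 -0.07] F [ 0.3 -0.1  0.4] 86.57102527076934
tilt err rotvec tool (frac) [0.01 0.   0.02]
[{'extent': [244.4, 231.0, 387.6, 392.6], 'p': 0.9}]
```

View pics/wrist5.png

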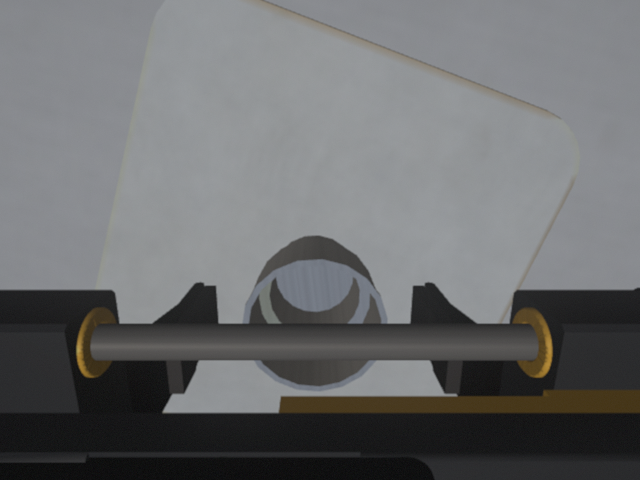

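The mould stands upright at x 245–387 in the wrist view, with both fingers clear. I'll retreat straight up, then move back sideways.

```bash
python3 -m inch '[[0,0,0,0,-0.4,0,1],[0,0,0,0,-0.6,0,1],[0,0,0,0,-0.8,0,1],[0,0,0,0,-1,0,1],[0,0,0,0,-1,0,1]]'
python3 -m inch '[[0,0,0,0,-1,0,1],[0,0,0,0,-1,0,1],[0,0,0,0,-1,0,1],[0,0,0,0,-0.7,0,1],[0,0,0,0,0,0,1]]'
python3 -m inch '[[0,0,0,1,0,-0.5,1],[0,0,0,1,0,-0.5,1],[0,0,0,1,0,-0.5,1],[0,0,0,1,0,-0.5,1],[0,0,0,1,0,-0.5,1]]'
python3 -m inch '[[0,0,0,1,0,-0.5,1],[0,0,0,1,0,-0.5,1],[0,0,0,1,0,-0.5,1],[0,0,0,1,0,-0.5,1],[0,0,0,1,0,-0.5,1]]'
python3 -m inch '[[0,0,0,0.5,0,0,1],[0,0,0,0,0,0,1],[0,0,0,0,0,0,1],[0,0,0,0,0,0,1],[0,0,0,0,0,0,1]]'
python3 - <<'E'
from h import *
T=imaging.camera_params('top');S=imaging.camera_params('scene')
for c in ['scene','top']:
    save(c,c+'6')
    for n in ['large_mould','platter','small_mould']: print(c,n,boxes_of(c,n)[:1],place_of(c,n)[:1])
X=[503,-73.5,20]; print(proj(S,X),proj(T,X),proj(T,[503,-73.5,82]))
print(readout.sense()['qd'])
E
```

```text
clock: 12.72
eef_pos: [500.6, -72.7, 137.2]
eef_rot: [-0.552, 0.556, -0.442, 0.437]
contact_force: [0.2, -0.1, 0.6]
width: 86.8
clock: 13.13
eef_pos: [503.1, -72.2, 222.0]
eef_rot: [-0.553, 0.555, -0.439, 0.439]
contact_force: [0.0, 1.0, 1.2]
width: 86.6
clock: 13.55
eef_pos: [477.9, -177.6, 222.7]
eef_rot: [0.558, -0.556, 0.435, -0.436]
contact_force: [0.4, -0.8, 0.2]
width: 87.2
clock: 13.97
eef_pos: [449.3, -290.5, 219.3]
eef_rot: [0.558, -0.557, 0.436, -0.434]
contact_force: [0.6, 0.5, 0.5]
width: 87.1
clock: 14.38
eef_pos: [449.8, -302.0, 216.7]
eef_rot: [0.557, -0.556, 0.439, -0.434]
contact_force: [0.5, -0.2, 0.5]
width: 87.1
scene large_mould [{'extent': [300.1, 216.3, 331.8, 264.1], 'p': 0.88}] [{'location': [317.7, 258.5], 'p': 0.71}]
scene platter [{'extent': [229.7, 210.8, 406.1, 325.5], 'p': 0.58}] [{'location': [319.1, 263.8], 'p': 0.91}]
scene small_mould [{'extent': [180.9, 265.5, 216.3, 297.4], 'p': 0.93}] [{'location': [205.0, 300.4], 'p': 0.57}]
top large_mould [{'extent': [312.8, 210.5, 350.9, 253.7], 'p': 0.71}] [{'location': [332.4, 234.0], 'p': 0.9}]
top platter [{'extent': [261.7, 162.7, 404.6, 308.1], 'p': 0.58}] [{'location': [330.4, 234.8], 'p': 0.75}]
top small_mould [{'extent': [182.6, 218.9, 209.8, 241.0], 'p': 0.75}] [{'location': [198.5, 231.5], 'p': 0.83}]
[317.33697065 256.35519046] [332.54027831 234.96400411] [332.85134822 232.50749889]
[-0.0001991   0.00127048 -0.00273118 -0.00109511 -0.00016907 -0.00080931
  0.00189031]
```

View pics/scene6.png

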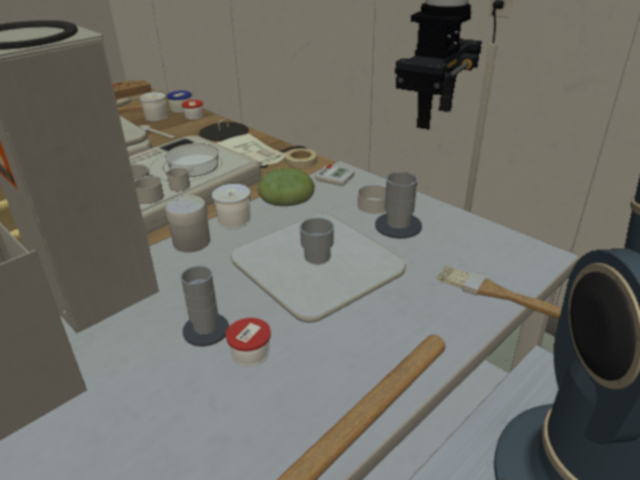

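View pics/top6.png

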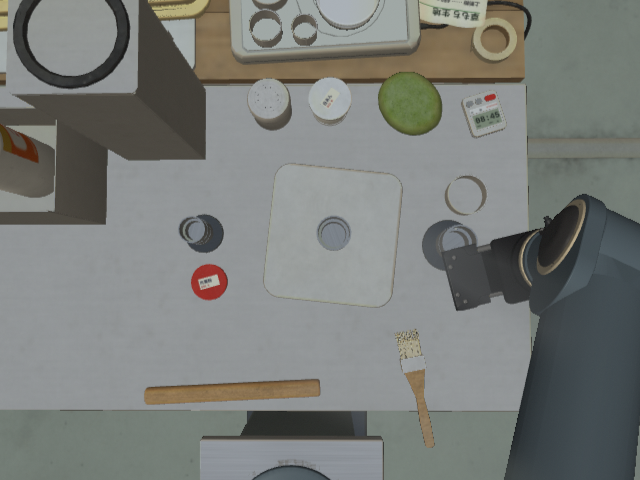

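The mould stands upright, open side up, at about (333,233) in top, in the middle of the platter. The small stack hasn't moved, and the arm is clear and still.

```bash
python3 -c "
from cell import manip; print(manip.sign_off())"
```

```text
the job is handed in; nothing more can be done
None
```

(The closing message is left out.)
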